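# Wipe the rim of the revolving truffle stand as it turns

## Task

Take the rim wiper by its wooden grip, set the oval revolving stand turning with a push on one of its brass handles, and then keep a white face of the wiper at one place against the turning brass rim, with a light, unbroken pressure of 1 to 6 newtons for about 4 seconds while the rim runs briskly past. Let the stand come to rest under the wiper and finish while holding the wiper there, still resting lightly on the rim; do not spin the stand fast or bump the rim, touch no truffles and leave the other things on the counter alone.

Things in the scene. Friction and masses are not known exactly. Their poses are not given: they have to be found in the camera images.
- stand: Fixed brass foot of the revolving display stand, 210 mm across, 52 mm high. Origin: on the counter, on the vertical turning axis. The platter on it turns about this axis for ever in either direction. Its yaw varies.
- platter (a joint): Turning angle (rad, grows counter-clockwise from above) of the platter about the stand's axis; turns without end. Ball bearing: inertia about 0.18 kg m2 (nominal; hidden mass varies by a quarter), friction about 0.008 N m plus 0.002 N m s/rad, no spring: once pushed it coasts for many seconds. A push to 1.5 to 1.8 rad/s lasts for 5 to 8 s of wiping; over 2.4 is too fast for the truffles.
- rim: Brass tube rim round the oval platter; turns with it. Tube 20 mm thick, centre line an oval of half axes 175 mm (body x) and 160 mm (body y); 370 x 340 mm over all. A flat upright face square to a direction at angle p from body x touches it sqrt((175 cos p)^2+(160 sin p)^2)+10 mm from the axis. Origin: on the axis at tube height, 75 mm above the counter. Over 12 N on it is a bump.
- handle_a (a point): Middle of a brass arch handle on the platter, 125 mm from the axis at the rim body's +x end, 120 mm above the counter. 10 mm rod; its two posts stand 35 mm either side of this point along the direction of turning; arch top 145 mm above the counter. Push a post sideways to turn the stand.
- handle_b (a point): The same handle at the -x end of the long axis.
- truffles: Tray of truffles in the middle of the platter, about 160 x 172 mm, top about 157 mm above the counter; turns with it; not to be touched. Origin: under its centre, on the platter's marble top (marble 336 x 306 x 40 mm, top 95 mm above the counter).
- wiper: Rim wiper standing upright on the counter left or right of the stand, 260 g: blue plastic core 70 mm wide (y), 50 mm high, with a sprung white face (70 x 36 mm) on either side, 31 mm out along +x and -x when free, its middle 27 mm up; each gives 10 mm at 0.7 N/mm; friction on brass about 0.04. Dark wooden grip 24 x 24 mm, 50 to 110 mm above the underside. Origin: centre of the underside.
- cocoa_tin: Bystander: copper-coloured round tin, 66 mm across, 95 mm high, on the other side of the stand. Origin under its centre.
- gift_box: Bystander: green gift box with brass ribbon, 104 x 104 x 54 mm. Origin under its centre.
- price_card: Bystander: small brass price-card holder, 80 mm wide, 65 mm high. Origin under its centre.

How it is judged:
By the outcome, as a careful person would: the job done as asked, in the order asked, and still so for the second after the job is handed in, while the arm keeps its last pose, push and grip.
It also fails if it takes over 67 s, if anything falls off the work surface, if the arm or the gripper's body presses on something with over 40 N, if the wrist force passes 120 N, or if a joint passes its speed limit or range.

## Robot

A 6-joint arm with a two-finger parallel gripper is mounted at the origin on the work surface. World frame = base frame: x ahead of the robot, y to its left, z up, the work surface at z = 0. Lengths are in mm, angles in rad, forces in N, time in s.
With the tool pointing down it reaches from about 325 to 900 mm from the base axis. Payload 6.1 kg.
Tool frame: the origin (TCP) lies midway between the tips of the shut fingers; the grasp point (between the pads) lies hold_point_z behind it (hold_point_z is the distance from the TCP to the grasp point, in mm); z points along the fingers, y is the line along which they close (so a half turn about z gives the same grasp; the last joint's range is limited). The gripper opens to 87 mm and grips with 3 to 60 N. Pads are 19 mm wide; open, the fingers measure 117 mm over their backs; the gripper's body (75 mm by 190 mm) begins 51 mm behind the grasp point.
Start: joints at [-1.272, 0.22, 1.526, -0, 1.395, -0.126], TCP at [257.579, -569.446, 222.538] pointing down, gripper open.
Joint ranges: [-2.98, 2.98], [-0.91, 2.08], [0.09, 2.57], [-1.24, 4.39], [0.2, 2.65], [-2.68, 2.68]. Speed limits (rad/s): [2.57, 2.57, 3.01, 3.14, 3.14, 3.14].

## Interface

Orientations are given as a unit quaternion [w, x, y, z].
In Python, from plant import * gives the robot as it stands.
- The arm moves only by the tool apply_moves, never from a script. Its argument "plan" is a list of rows, each a list of 3 entries, a list of its own where there are three numbers: the shift along the tool's x, y, z scaled (see below), then the turn, a rotation vector about the tool's x, y, z scaled (see below), then the opening, from -1 (shut) to 1 (fully open). In form: [[[tx, ty, tz], [ax, ay, az], claw], ...]. A call has 1 to 10 rows; each row is the pose to reach, as a shift and turn from the pose commanded when the call began, along the tool's axes at that moment, turning the shorter way round; what a row does not reach only later rows make up. The controller multiplies each number of a shift by 0.15 m and each number of a turn by pi rad. A row lasts 1/8 s, in which the tool goes at most 62.5 mm and 10.7 degrees, less where a joint would pass 70% of its speed; a pose out of reach is approached as far as the arm can. A call with a number of a shift or a turn outside -1 to 1 is refused whole. A call with a gripper value outside its range is refused whole. The fingers move at their own pace and stop on an object; the grip force is fixed at half the most. Time passes only in rows, so rows that repeat a pose let the fingers close. It gives the time, the measured TCP pose, the force, the opening and the grip force at its end, in the units of the state.
- get_obs(): the state, without advancing time (a new reading comes with each control period).
- get_image(name): name is "side" or "top" or "wrist"; returns the picture (400x640x3 uint8, red, green, blue); there is no depth.
- calibration(name): a dict with "fx", "fy", "cx", "cy" (pixels), "dist_coeffs" ([k1, k2, p1, p2, k3] as OpenCV has them; the pictures are not rectified), "T" (4x4, takes a point from camera to world coordinates). Camera axes: x right, y down, z forward; pixel columns grow to the right and rows downward; lengths in mm; the calibration is good to about 2 mm. A picture is of the moment at which its call begins: read the wrist's pose just before it. calibration takes no time and is no camera call; for the wrist camera it gives the pose at the moment of the call.
- hand_in(): hands the job in; it is judged then, once.
The state is a dict: "clock": time; "joint_positions": joint angles; "dq": joint speeds; "tau": joint torques, N m; "eef_pos": TCP position; "tool_rot": TCP orientation; "force": force on the tool from outside, world axes, zero at the start; "moment": the same for the moment, N m; "gripper_width": finger opening in mm; "grip_force": force on a finger pad.
Only numpy, scipy, OpenCV 4.12 (cv2) and the standard library are available. Lean on these libraries where they do the work, as an engineer would, in place of code of your own. Each camera call takes 0.05 s, during which the arm holds its last target. There are 200 camera calls.

## Working session

There is one attempt and no reset: what is moved stays moved. The work goes in short steps, Python scripts to look and compute and a tool call to move; the robot and the scene stay as the last step left them, time stands still between calls to the robot, and variables do not carry over. Pictures are saved under pics/ and viewed, at most 10 in all, crops included, and the job is handed in when it is done.

Besides the shell and the picture viewer there is one more tool, called after "Call:" as name(argument=value, ...) on one line, values as JSON. apply_moves: Moves the arm, as the interface text tells. Shifts and turns lie within -1 to 1; 1 stands for 0.15 m of shift or pi rad of turn. Its arguments: {"type":"object","properties":{"plan":{"type":"array","items":{"type":"array"}}},"required":["plan"]}

```bash
mkdir -p pics; ls; python3 - <<'E'
from plant import *
import cv2,numpy as np
o=get_obs()
print({k:np.round(v,3) for k,v in o.items()})
for n in("top","side"):
    c=calibration(n);print(n,c["fx"],c["fy"],c["cx"],c["cy"],c["dist_coeffs"]);print(np.round(c["T"],3))
    cv2.imwrite(f"pics/{n}0.png",get_image(n)[:,:,::-1])
E
```

```text
pics
{'clock': np.float64(0.0), 'joint_positions': array([-1.272,  0.221,  1.528, -0.   ,  1.395, -0.126]), 'dq': array([ 0.   ,  0.001,  0.001, -0.001,  0.001, -0.001]), 'tau': array([ 2.0000e-03, -4.9461e+01, -3.8737e+01,  7.0000e-02,  5.7000e-02,
       -0.0000e+00]), 'eef_pos': array([ 257.378, -568.868,  221.44 ]), 'tool_rot': array([-0.001,  0.978,  0.211, -0.   ]), 'force': array([ 0.442, -0.345, -0.17 ]), 'moment': array([ 0.004, -0.037,  0.061]), 'grip_force': np.float64(0.0), 'gripper_width': np.float64(86.959)}
top 419.03151075534925 419.03151075534925 319.60198015467535 197.96095442094114 [-0.10496445  0.          0.          0.          0.        ]
[[-2.100000e-02 -9.970000e-01  6.800000e-02  5.341520e+02]
 [-9.990000e-01  2.200000e-02  2.700000e-02 -1.710000e+01]
 [-2.800000e-02 -6.800000e-02 -9.970000e-01  1.057208e+03]
 [ 0.000000e+00  0.000000e+00  0.000000e+00  1.000000e+00]]
side 411.8281841505208 411.8281841505208 324.18611882663697 200.69819898219262 [0.00181092 0.         0.         0.         0.        ]
[[-8.96000e-01 -2.67000e-01  3.54000e-01  2.47201e+02]
 [-4.43000e-01  5.00000e-01 -7.44000e-01  7.57260e+02]
 [ 2.10000e-02 -8.24000e-01 -5.67000e-01  6.92725e+02]
 [ 0.00000e+00  0.00000e+00  0.00000e+00  1.00000e+00]]
```

View pics/top0.png

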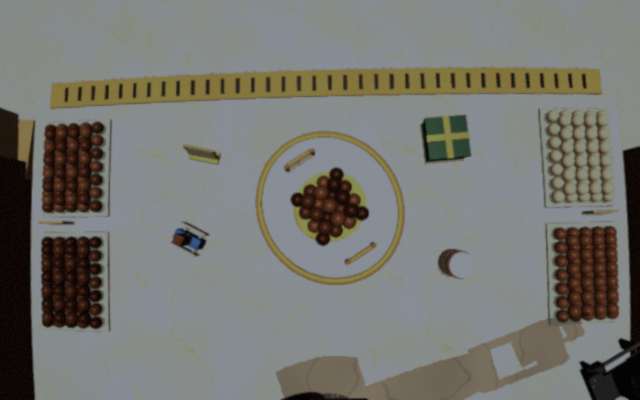

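View pics/side0.png

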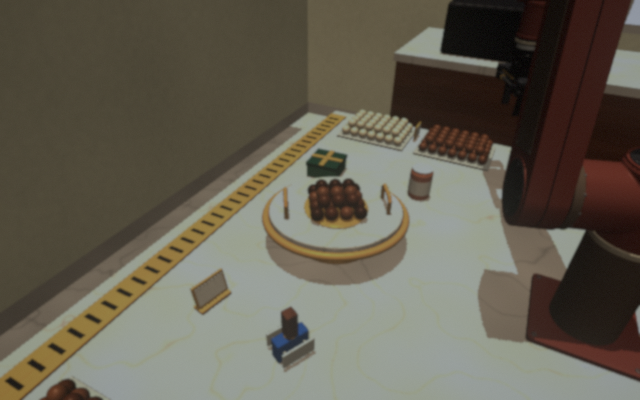

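The top view shows the stand centre near (330,207), handles near (300,159) and (360,253), and the wiper near (188,238) with its brown grip at about (180,238). The side view shows the grip at about (289,322), above the blue core at about (290,343).

```bash
cat > h.py <<'E'
import numpy as np,cv2
from plant import *
def KD(c): return np.array([[c["fx"],0,c["cx"]],[0,c["fy"],c["cy"]],[0,0,1.]]),np.array(c["dist_coeffs"],float)
def rays(c,px):
    K,D=KD(c);u=cv2.undistortPoints(np.array(px,float).reshape(-1,1,2),K,D).reshape(-1,2)
    T=np.array(c["T"]);d=np.c_[u,np.ones(len(u))]@T[:3,:3].T
    return T[:3,3],d/np.linalg.norm(d,axis=1)[:,None]
def onz(c,px,z):
    o,d=rays(c,px);return o+d*((z-o[2])/d[:,2])[:,None]
def tri(c1,p1,c2,p2):
    A=np.zeros((3,3));b=np.zeros(3);L=[]
    for c,p in((c1,p1),(c2,p2)):
        o,d=rays(c,[p]);d=d[0];P=np.eye(3)-np.outer(d,d);A+=P;b+=P@o;L.append((o,P))
    x=np.linalg.solve(A,b);return x,[np.linalg.norm(P@(x-o)) for o,P in L]
def proj(c,X):
    K,D=KD(c);T=np.linalg.inv(np.array(c["T"]));r,_=cv2.Rodrigues(T[:3,:3])
    return cv2.projectPoints(np.array(X,float).reshape(-1,1,3),r,T[:3,3],K,D)[0].reshape(-1,2)
E
python3 - <<'E'
from h import *
t=cv2.imread("pics/top0.png");s=cv2.imread("pics/side0.png")
ct,cs=calibration("top"),calibration("side")
H=cv2.cvtColor(t,cv2.COLOR_BGR2HSV);HS=cv2.cvtColor(s,cv2.COLOR_BGR2HSV)
for n,h,pts in(("t",H,[(262,180),(300,159),(360,253),(180,238),(196,240),(320,235)]),("s",HS,[(289,322),(290,343)])):
    print(n,[h[y,x].tolist() for x,y in pts])
m=cv2.inRange(H,(10,90,60),(32,255,255))
n,l,st,ce=cv2.connectedComponentsWithStats(m)
for i in range(1,n):
    if st[i,4]>15:print(i,st[i],ce[i].round(1))
def crop(im,x,y,w,h,k): return cv2.resize(im[y:y+h,x:x+w],None,fx=k,fy=k,interpolation=cv2.INTER_CUBIC)
a=crop(t,155,210,70,56,5);b=crop(s,250,295,70,80,5);c=np.zeros((400,700,3),np.uint8)
c[:280,:350]=a;c[:400,350:]=b;cv2.imwrite("pics/w.png",c)
E
```

```text
t [[28, 126, 132], [18, 102, 115], [23, 135, 128], [11, 173, 78], [107, 151, 128], [8, 175, 35]]
s [[14, 56, 50], [110, 83, 55]]
1 [   51    68   551    40 12653] [326.2  84.5]
2 [426 116  43  43 495] [447.7 136.9]
3 [ 17 120  17  49 585] [ 24.3 140. ]
5 [ 80 123   9  13  63] [ 83.9 129.8]
8 [ 56 124   9  13  63] [ 59.8 130.7]
25 [ 256  132  148  152 2424] [330.1 211.1]
27 [ 91 135   9   9  50] [ 95.3 138.8]
29 [ 68 137   8  13  65] [ 71.2 143.6]
34 [ 44 140   8  11  55] [ 47.6 145.1]
38 [184 145  30   9  73] [198.6 148.5]
39 [285 149  29  21 127] [298.5 158.5]
41 [ 55 151   8  13  64] [ 58.3 157.4]
42 [ 79 150   9  13  68] [ 82.5 156.1]
47 [190 153  30  11 149] [205.5 158. ]
59 [ 90 161   9  10  54] [ 94.4 165.2]
61 [ 44 165   7  13  55] [ 46.7 171. ]
63 [ 66 164   9  13  65] [ 70.1 169.8]
72 [299 173  31  25 281] [318.2 184.9]
74 [342 174  23  33 241] [354.4 192.5]
75 [ 78 177   9  13  69] [ 81.9 182.9]
79 [ 54 178   9  13  73] [ 57.6 184. ]
96 [ 90 187   8  11  50] [ 93.5 191.9]
99 [ 43 191   7  14  55] [ 45.9 197.7]
100 [ 66 190   8  18  86] [ 69.3 197.9]
117 [315 199   8   9  42
[... 195 characters left out ...]
2  33] [603.3 211.4]
135 [332 213  12  12  86] [337.5 218. ]
138 [329 217  33  24 237] [346.6 227.7]
139 [ 40 222  24   2  39] [ 52.8 222.4]
142 [595 227  12  92 521] [600.9 271. ]
143 [608 227   9  44 219] [612.  248.3]
145 [558 228   9  11  58] [561.4 233.3]
146 [569 228  13  88 491] [575.2 270.8]
147 [582 228  13  92 507] [588.2 272.8]
149 [174 235   9  10  41] [177.9 239.5]
154 [345 243  30  21 130] [360.2 253.4]
155 [558 242   9  11  51] [562.  247.3]
163 [558 256  10  11  54] [562.3 261.1]
175 [559 270   9  11  60] [562.9 275.2]
176 [610 271   8  47 199] [613.5 294.2]
186 [559 285   9  10  54] [563.3 289. ]
193 [560 298   9  11  51] [563.7 303.1]
202 [560 312   9   8  46] [563.5 315.5]
```

View pics/w.png

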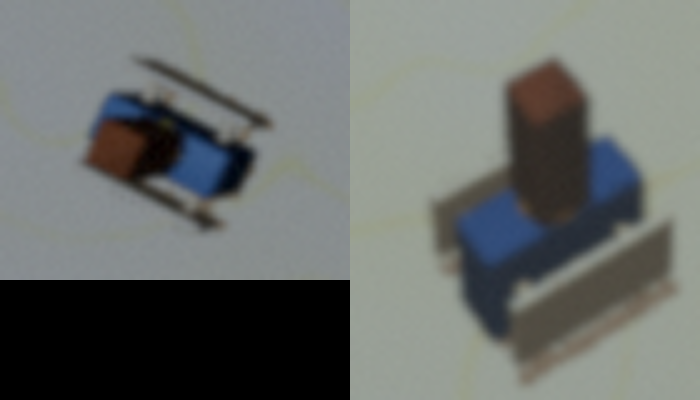

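The crop shows the grip top's centre at (177.8,239.8) in the top view and (289.4,313.4) in the side view. The two face edges in the top view run (182.6,222)–(208.6,234.8) and (172,242.6)–(198,255).

```bash
python3 - <<'E'
from h import *
t=cv2.imread("pics/top0.png");s=cv2.imread("pics/side0.png")
ct,cs=calibration("top"),calibration("side")
print("grip",tri(ct,(177.8,239.8),cs,(289.4,313.4)))
f=onz(ct,[(182.6,222),(208.6,234.8),(172,242.6),(198,255)],45)
print("faces",f.round(1),np.arctan2(*(f[1]-f[0])[[1,0]]),np.arctan2(*(f[3]-f[2])[[1,0]]),"ctr",f.mean(0),np.linalg.norm(f[1]-f[0]))
H=cv2.cvtColor(t,cv2.COLOR_BGR2HSV)
m=cv2.inRange(H,(10,90,60),(32,255,255))
n,l,st,ce=cv2.connectedComponentsWithStats(m)
i=l[180,262];
cn=max(cv2.findContours((l==i).astype(np.uint8),cv2.RETR_EXTERNAL,cv2.CHAIN_APPROX_NONE)[0],key=len)
P=onz(ct,cn[:,0].astype(float)+0.0,75)[:,:2]
print("rim ellipse",cv2.fitEllipse(P.astype(np.float32)))
R=[]
for p in((300,159),(360,253)):
    i=l[p[1],p[0]];ys,xs=np.where(l==i)
    q=onz(ct,np.c_[xs,ys],140)[:,:2];r=cv2.minAreaRect(q.astype(np.float32));print("handle",r,q.mean(0));R.append(np.array(r[0]))
d=R[0]-R[1];print("ctr",(R[0]+R[1])/2,"sep",np.hypot(*d),"yaw a/b",np.arctan2(d[1],d[0]))
# heights of handles by side view
HS=cv2.cvtColor(s,cv2.COLOR_BGR2HSV);print(proj(cs,[[*R[0],145],[*R[1],145],[*R[0],95],[*R[1],95]]).round(1))
b=cv2.resize(s[165:270,255:420],None,fx=4,fy=4,interpolation=cv2.INTER_CUBIC);cv2.imwrite("pics/st.png",b)
E
```

```text
grip (array([509.81727714, 337.67454332, 107.83457198]), [np.float64(0.09294834049132233), np.float64(0.09294834049140598)])
faces [[551.7 348.7  45. ]
 [519.3 283.3  45. ]
 [501.4 376.   45. ]
 [470.3 310.3  45. ]] -2.0306213099392547 -2.012504212406073 ctr [510.68724652 329.54798752  45.        ] 73.06152785753709
rim ellipse ((580.2408447265625, -13.42737865447998), (335.5099182128906, 365.88153076171875), 121.932373046875)
handle ((685.3509521484375, 51.69240951538086), (10.16578483581543, 73.73612976074219), 32.061614990234375) [685.6611537   52.17720744]
handle ((474.2019958496094, -78.26155090332031), (9.261948585510254, 75.46176147460938), 31.830337524414062) [474.03964705 -78.59135098]
ctr [579.776474   -13.28457069] sep 247.9353011868011 yaw a/b 0.5517104274421767
[[285.9 192.8]
 [387.2 189.4]
 [286.6 209.6]
 [385.  206. ]]
```

View pics/st.png

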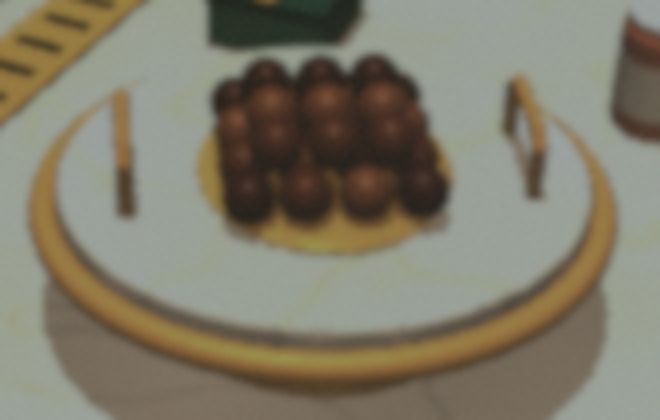

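```bash
cat >> h.py <<'E'
import json
# commanded pose: pos, angle psi of tool y in world (tool z down): x_tool=psi+90deg
def axes(psi): return np.array([[-np.sin(psi),np.cos(psi),0],[np.cos(psi),np.sin(psi),0],[0,0,-1.]])
def rel(p,psi,tp,tpsi):
    d=axes(psi)@(np.array(tp)-p); return (d/150).round(4).tolist(),round(-(tpsi-psi)/np.pi,4)
def app(p,psi,s,t): return np.array(p)+axes(psi).T@(np.array(s)*150),psi-t*np.pi
E
python3 - <<'E'
from h import *
import plant
print([k for k in dir(plant) if not k.startswith('_')])
try: print(hold_point_z)
except Exception as e: print(e)
print(rel([257.6,-569.4,222.5],-1.146,[510,337.5,222.5],-.45))
ct=calibration("top")
for n,p,z in(("tin",(459,264),95),("gift",(447,137),54)): print(n,onz(ct,[p],z))
E
```

```text
['MotionError', 'calibration', 'get_image', 'get_obs', 'hand_in', 'hold_point_z']
18.700000000000003
([4.0249, -4.8152, 0.0], -0.2215)
tin [[ 441.2942274  -307.64804684   95.        ]]
gift [[ 744.52345025 -303.54442782   54.        ]]
```

Call:
apply_moves(plan=[[[0.805,-0.963,0],[0,0,0],1],[[0.805,-0.963,0],[0,0,0],1],[[0.805,-0.963,0],[0,0,0],1],[[0.805,-0.963,0],[0,0,0],1]])

```text
clock: 0.6
eef_pos: [308.8, -384.2, 221.8]
tool_rot: [-0.001, 0.977, 0.213, 0.0]
force: [0.4, -0.7, 0.7]
gripper_width: 86.8
grip_force: 0.0
```

Call:
apply_moves(plan=[[[0.805,-0.963,0],[0,0,0],1],[[0.805,-0.963,0],[0,0,0],1],[[0.805,-0.963,0],[0,0,0],1],[[0.805,-0.963,0],[0,0,0],1]])

```text
clock: 1.1
eef_pos: [359.5, -204.1, 222.6]
tool_rot: [-0.0, 0.977, 0.213, 0.0]
force: [0.0, 0.1, -0.3]
gripper_width: 87.1
grip_force: 0.0
```

Call:
apply_moves(plan=[[[0.805,-0.963,0],[0,0,0],1],[[0.805,-0.963,0],[0,0,0],1],[[0.805,-0.963,0],[0,0,0],1],[[0.805,-0.963,0],[0,0,0],1]])

```text
clock: 1.6
eef_pos: [410.0, -22.9, 222.6]
tool_rot: [-0.0, 0.977, 0.214, 0.0]
force: [0.8, -0.7, -0.3]
gripper_width: 86.7
grip_force: 0.0
```

Call:
apply_moves(plan=[[[0.805,-0.963,0],[0,0,0],1],[[0.805,-0.963,0],[0,0,0],1],[[0.805,-0.963,0],[0,0,0],1],[[0.805,-0.963,0],[0,0,0],1]])

```text
clock: 2.1
eef_pos: [460.9, 157.2, 222.1]
tool_rot: [0.0, 0.977, 0.212, -0.0]
force: [-0.4, -1.2, -0.7]
gripper_width: 87.1
grip_force: 0.0
```

Call:
apply_moves(plan=[[[0.805,-0.963,0],[0,0,-0.2215],1],[[0.805,-0.963,0],[0,0,-0.2215],1],[[0.805,-0.963,0],[0,0,-0.2215],1],[[0.805,-0.963,0],[0,0,-0.2215],1],[[0.805,-0.963,0],[0,0,-0.2215],1],[[0.805,-0.963,0],[0,0,-0.2215],1]])

```text
clock: 2.85
eef_pos: [511.1, 335.1, 222.5]
tool_rot: [0.0, 0.848, 0.529, -0.0]
force: [0.2, 0.2, -0.1]
gripper_width: 86.9
grip_force: 0.0
```

```bash
python3 - <<'E'
from h import *
o=get_obs();print(o["clock"],o["eef_pos"],o["tool_rot"],o["joint_positions"].round(3),o["force"])
c=calibration("wrist");im=get_image("wrist")[:,:,::-1].copy()
json.dump({k:np.array(v).tolist() for k,v in c.items()},open("wc.json","w"))
print(np.round(c["T"],2).tolist(),proj(c,[[510,337.5,110],[510,337.5,50]]))
cv2.imwrite("pics/wr.png",im)
E
```

```text
2.85 [511.11268588 335.13294674 222.49166477] [ 2.86517427e-04  8.48487659e-01  5.29215074e-01 -1.27957179e-04] [ 4.520e-01  1.880e-01  1.564e+00 -1.000e-03  1.390e+00  9.070e-01] [ 0.23252287  0.24201111 -0.07712628]
[[0.9, -0.42, -0.12, 544.36], [-0.44, -0.86, -0.25, 402.81], [0.0, 0.27, -0.96, 385.64], [0.0, 0.0, 0.0, 1.0]] [[314.17290701 195.0292691 ]
 [314.54531872 181.07169078]]
```

View pics/wr.png

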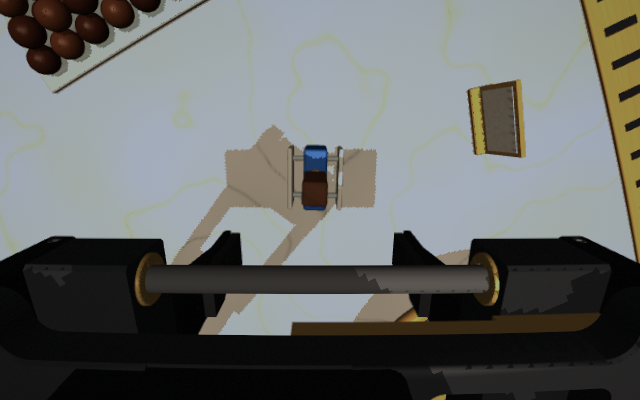

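The wrist view shows the wiper near (315,178), its faces square to the fingers, with the brown grip over rows 172–210. I'll measure the grip's rows before descending.

```bash
python3 - <<'E'
from h import *
im=cv2.imread("pics/wr.png")
print([im[r,310:320].mean(0).round().astype(int).tolist() for r in range(140,214,2)])
print([im[192,c].tolist() for c in range(296,336,2)])
c=json.load(open("wc.json"))
print(proj(c,[[510+a*.436+b*.9,337.5+a*.9-b*.436,z] for a,b,z in((12,0,110),(-12,0,110),(12,0,50),(35,0,50),(-35,0,50),(0,12,110),(0,-12,110))]).round(1).tolist())
E
```

```text
[[176, 173, 164], [172, 173, 164], [142, 140, 132], [41, 20, 7], [42, 21, 7], [126, 72, 36], [174, 113, 70], [176, 114, 71], [167, 108, 66], [121, 74, 42], [95, 55, 28], [95, 55, 28], [95, 55, 28], [94, 55, 28], [94, 54, 27], [44, 53, 63], [8, 14, 26], [8, 13, 27], [8, 14, 27], [8, 14, 27], [8, 14, 27], [13, 22, 43], [19, 31, 56], [20, 34, 59], [20, 34, 59], [20, 34, 59], [20, 33, 58], [20, 32, 58], [19, 32, 57], [18, 30, 55], [17, 29, 53], [17, 28, 52], [15, 27, 50], [53, 32, 28], [88, 48, 21], [91, 95, 101], [108, 126, 138]]
[[79, 90, 96], [80, 92, 98], [78, 89, 95], [29, 36, 50], [15, 27, 51], [19, 31, 56], [20, 33, 58], [20, 32, 57], [19, 32, 57], [19, 32, 58], [20, 32, 58], [21, 34, 59], [21, 34, 60], [20, 33, 60], [20, 33, 59], [18, 27, 50], [84, 98, 107], [91, 106, 115], [90, 104, 113], [88, 102, 112]]
[[314.1, 182.3], [314.3, 207.4], [314.5, 170.4], [314.3, 149.4], [314.8, 211.1], [327.2, 195.0], [301.2, 195.1]]
```

Call:
apply_moves(plan=[[[0,0,0.3],[0,0,0],1],[[0,0,0.6],[0,0,0],1],[[0,0,0.75],[0,0,0],1],[[0,0,0.75],[0,0,0],1]])

```text
clock: 3.4
eef_pos: [508.8, 335.6, 108.1]
tool_rot: [-0.0, 0.848, 0.53, -0.002]
force: [-0.4, 0.2, 0.6]
gripper_width: 87.3
grip_force: 0.0
```

```bash
python3 - <<'E'
from h import *
o=get_obs();print(o["clock"],o["eef_pos"],o["tool_rot"],o["force"])
E
```

```text
3.4 [508.76134258 335.60018872 108.13610238] [-1.21013311e-04  8.47703889e-01  5.30465582e-01 -2.09000827e-03] [-0.41037116  0.16982664  0.61089529]
```

Call:
apply_moves(plan=[[[0.007,0,0.17],[0,0,0],1],[[0.013,0,0.34],[0,0,0],1],[[0.013,0,0.34],[0,0,0],1],[[0.013,0,0.34],[0,0,0],-1],[[0.013,0,0.34],[0,0,0],-1],[[0.013,0,0.34],[0,0,0],-1],[[0.013,0,0.34],[0,0,0],-1],[[0.013,0,0.34],[0,0,0],-1],[[0.013,0,0.34],[0,0,0],-1]])

```text
clock: 4.53
eef_pos: [510.8, 339.2, 59.0]
tool_rot: [-0.0, 0.847, 0.531, -0.0]
force: [-0.2, 0.1, 0.4]
gripper_width: 35.0
grip_force: 0.0
```

```bash
python3 - <<'E'
from h import *
o=get_obs();print(o["clock"],o["eef_pos"],o["tool_rot"],o["force"],o["grip_force"],o["gripper_width"],o["joint_positions"])
p,s=np.array([257.579,-569.446,222.538]),-1.146
for i in range(4):p,s=app(p,s,[.805,-.963,0],0)
p,s=app(p,s,[.805,-.963,0],-.2215)
p,s=app(p,s,[0,0,.75],0);p,s=app(p,s,[.013,0,.34],0);print(p,s)
E
```

```text
4.525 [510.81697846 339.2034133   59.00022483] [-7.05442093e-06  8.47070968e-01  5.31479796e-01 -4.51187220e-05] [-0.19843307  0.0901008   0.38729727] 0.0 35.0427889814868 [4.57642607e-01 3.56872687e-01 1.68465668e+00 5.36649735e-06
 1.10015450e+00 9.07743367e-01]
[510.85308755 339.19475876  59.038     ] -0.4501372272298607
```

Call:
apply_moves(plan=[[[0,0,0],[0,0,0],-1],[[0,0,0],[0,0,0],-1],[[0,0,0],[0,0,0],-1],[[0,0,0],[0,0,0],-1]])

```text
clock: 5.03
eef_pos: [510.8, 339.2, 58.9]
tool_rot: [-0.0, 0.847, 0.531, -0.0]
force: [0.9, 0.3, -1.5]
gripper_width: 23.9
grip_force: 29.7
```

Call:
apply_moves(plan=[[[0,0,-0.1],[0,0,0],-1],[[0,0,-0.4],[0,0,0],-1],[[0,0,-0.7],[0,0,0],-1],[[0,0,-0.9],[0,0,0],-1],[[0,0,-0.9],[0,0,0],-1]])

```text
clock: 5.65
eef_pos: [512.8, 340.2, 198.2]
tool_rot: [0.0, 0.847, 0.531, 0.004]
force: [-0.3, 0.4, -2.4]
gripper_width: 23.8
grip_force: 29.7
```

```bash
python3 - <<'E'
from h import *
C=np.array([580,-13.4]);th=np.deg2rad(216)
u=np.array([np.cos(th),np.sin(th)]);t=np.array([-u[1],u[0]])
p=np.array([510.85,339.2,59.04+135]);psi=-.4501;tp=np.deg2rad(36)
s=C+132*u-115*t
print("start xy",s)
print(rel(p,psi,[*s,194],tp))
E
```

```text
start xy [405.61445273   2.04930105]
([-2.329, 0.3462, 0.0003], np.float64(-0.3433))
```

Call:
apply_moves(plan=[[[-0.776,0.115,0],[0,0,0],-1],[[-0.776,0.115,0],[0,0,0],-1],[[-0.776,0.115,0],[0,0,0],-1]])

```text
clock: 6.02
eef_pos: [473.1, 223.6, 191.2]
tool_rot: [-0.0, 0.848, 0.53, -0.003]
force: [-0.4, 0.8, -2.8]
gripper_width: 24.3
grip_force: 30.0
```

Call:
apply_moves(plan=[[[-0.776,0.115,0],[0,0,0],-1],[[-0.776,0.115,0],[0,0,0],-1],[[-0.776,0.115,0],[0,0,0],-1]])

```text
clock: 6.4
eef_pos: [439.2, 112.3, 192.5]
tool_rot: [-0.0, 0.848, 0.53, -0.001]
force: [-0.2, -0.4, -2.1]
gripper_width: 23.6
grip_force: 30.0
```

Call:
apply_moves(plan=[[[-0.777,0.116,0],[0,0,-0.343],-1],[[-0.777,0.116,0],[0,0,-0.343],-1],[[-0.777,0.116,0],[0,0,-0.343],-1],[[-0.777,0.116,0],[0,0,-0.343],-1],[[-0.777,0.116,0],[0,0,-0.343],-1],[[-0.777,0.116,0],[0,0,-0.343],-1],[[-0.777,0.116,0],[0,0,-0.343],-1],[[-0.777,0.116,0],[0,0,-0.343],-1]])

```text
clock: 7.4
eef_pos: [405.7, 2.6, 193.7]
tool_rot: [-0.0, 0.456, 0.89, 0.0]
force: [-0.7, -0.8, -2.7]
gripper_width: 23.9
grip_force: 30.0
```

```bash
python3 - <<'E'
from h import *
o=get_obs();print(o["clock"],o["eef_pos"],o["tool_rot"],o["force"],o["joint_positions"])
q=o["tool_rot"];print(np.arctan2(2*q[2]**2-1,2*q[1]*q[2]))
s=get_image("side")[:,:,::-1];t=get_image("top")[:,:,::-1]
c=np.zeros((480,800,3),np.uint8)
c[:,:400]=cv2.resize(s[140:284,290:410],(400,480));c[:,400:]=cv2.resize(t[120:300,260:410],(400,480))
cv2.imwrite("pics/p.png",c);cv2.imwrite("pics/top1.png",t)
E
```

```text
7.4 [405.65357626   2.60223478 193.65571847] [-3.58558023e-04  4.55544657e-01  8.90212859e-01  4.79881432e-05] [-0.66840271 -0.78337796 -2.67468694] [-1.88828288e-01 -3.11638103e-01  2.09459689e+00  2.99850496e-04
  1.35929533e+00 -8.13719700e-01]
0.6248282614281591
```

View pics/p.png

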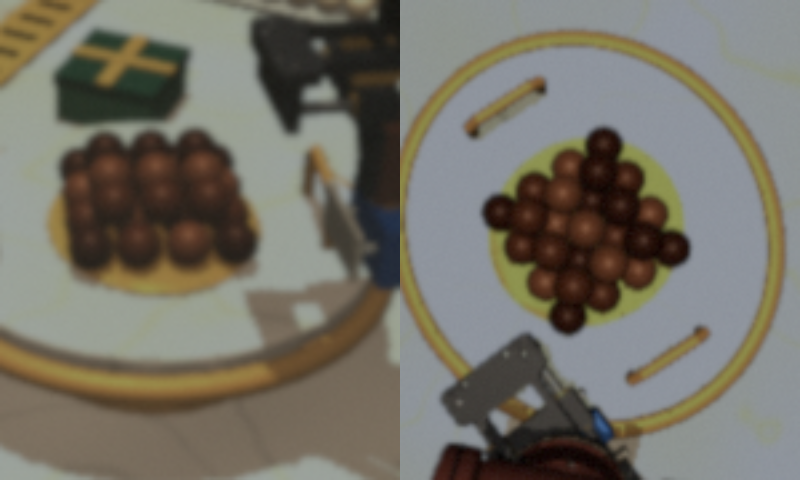

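The side view (left) and top view (right) show the held wiper (blue at crop (600,425)) behind handle b's trailing post (crop (637,380)). The bottom truffle corner at (570,318) is clear of it.

```bash
python3 - <<'E'
from h import *
C=np.array([580,-13.4]);th=np.deg2rad(216)
u=np.array([np.cos(th),np.sin(th)]);t=np.array([-u[1],u[0]])
c=calibration("top");f=lambda x,y:(260+(x-400)*.375,120+y*.375)
for n,p,z in(("post",(637,378),142),("post2",(703,332),142),("truf",(570,325),120),("blue",(603,425),180)):
    q=onz(c,[f(*p)],z)[0,:2]-C;print(n,"r",q@u,"s",q@t,np.hypot(*q))
q=get_obs()["eef_pos"][:2]-C;print("tcp",q@u,q@t)
q=np.array([474.2,-78.3])-C
for k in(-35,35):
    h=q/np.hypot(*q);v=125*h+k*np.array([-h[1],h[0]]);print("post model",v@u,v@t)
E
```

```text
post r 123.26939072979714 s -40.10945001359266 129.63067025703558
post2 r 126.11477767580571 s 25.341093196190474 128.63556332754916
truf r 56.44665257872209 s -58.33826919987297 81.17621721033692
blue r 132.8563963705955 s -82.68482647482973 156.48515132674245
tcp 131.78464576428553 -115.25294139137617
post model 121.88875286253672 -44.64450610786779
post model 127.34940472785593 25.14217801744213
```

Call:
apply_moves(plan=[[[0,0,0.107],[0,0,0],-1],[[0,0,0.213],[0,0,0],-1],[[0,0,0.213],[0,0,0],-1],[[-0.06,0,0.213],[0,0,0],-1],[[-0.12,0,0.213],[0,0,0],-1]])

```text
clock: 8.12
eef_pos: [417.1, -13.2, 162.7]
tool_rot: [0.001, 0.454, 0.891, 0.0]
force: [-0.2, 0.3, -3.1]
gripper_width: 23.8
grip_force: 30.0
```

```bash
python3 - <<'E'
from h import *
o=get_obs();print(o["clock"],o["eef_pos"],o["dq"].round(3),o["force"])
C=np.array([580,-13.4]);th=np.deg2rad(216)
u=np.array([np.cos(th),np.sin(th)]);t=np.array([-u[1],u[0]])
q=o["eef_pos"][:2]-C;print("tcp",q@u,q@t)
E
```

```text
8.125 [417.08147994 -13.21224989 162.68519789] [-0.122  0.127 -0.106  0.003 -0.025 -0.117] [-0.22103397  0.33175016 -3.05262022]
tcp 131.6934946832916 -95.91299644686805
```

Call:
apply_moves(plan=[[[-0.047,0,0],[0,0,0],-1],[[-0.093,0,0],[0,0,0],-1],[[-0.16,0,0],[0,0,0],-1],[[-0.253,0,0],[0,0,0],-1],[[-0.373,0,0],[0,0,0],-1],[[-0.52,0,0],[0,0,0],-1],[[-0.687,0,0],[0,0,0],-1],[[-0.68,-0.15,0],[0,0,0],-1],[[-0.65,-0.4,0],[0,0,0],-1],[[-0.647,-0.64,0],[0,0,0],-1]])

```text
clock: 9.38
eef_pos: [395.2, -148.8, 162.4]
tool_rot: [0.001, 0.454, 0.891, -0.0]
force: [0.5, -0.5, -2.4]
gripper_width: 24.0
grip_force: 30.0
```

```bash
cat >> h.py <<'E'
C=np.array([580,-13.4]);TH=np.deg2rad(216)
U=np.array([np.cos(TH),np.sin(TH)]);V=np.array([-U[1],U[0]])
def yaw(im):
    """platter handle-axis angle mod pi from top picture (rgb)"""
    c=calibration("top");H=cv2.cvtColor(im,cv2.COLOR_RGB2HSV)
    m=cv2.inRange(H,(10,90,60),(32,255,255))
    h,w=m.shape;g=np.stack(np.meshgrid(np.arange(w),np.arange(h)),-1).reshape(-1,2)[m.ravel()>0]
    q=onz(c,g,142)[:,:2]-C;r=np.hypot(*q.T);q=q[(r>112)&(r<138)]
    # two clusters at +-: doubled angle
    a=np.arctan2(q[:,1],q[:,0]);z=np.exp(2j*a).mean();return np.angle(z)/2,len(q),abs(z)
def state():
    o=get_obs();q=o["eef_pos"][:2]-C
    print("t",o["clock"],"r",(q@U).round(1),"s",(q@V).round(1),"z",o["eef_pos"][2].round(1),"Fu",(o["force"][:2]@U).round(2),"Fv",(o["force"][:2]@V).round(2),"Fz",o["force"][2].round(1),"grip",o["grip_force"],o["gripper_width"].round(1))
def meas(k=1,gap=0):
    L=[]
    for i in range(k):
        tt=get_obs()["clock"];im=get_image("top");L.append((tt,)+yaw(im));print(np.round(L[-1],4))
    return im
E
python3 - <<'E'
from h import *
state();im=meas(2);state()
b=cv2.imread("pics/top0.png")[:,:,::-1].copy();print(yaw(b))
cv2.imwrite("pics/top2.png",im[:,:,::-1])
E
```

```text
Traceback (most recent call last):
  File "h.py", line 36, in state
    print("t",o["clock"],"r",(q@U).round(1),"s",(q@V).round(1),"z",o["eef_pos"][2].round(1),"Fu",(o["force"][:2]@U).round(2),"Fv",(o["force"][:2]@V).round(2),"Fz",o["force"][2].round(1),"grip",o["grip_force"],o["gripper_width"].round(1))
                                                                                                                                                                                                                 ^^^^^^^^^^^^^^^^^^^^^^^^
AttributeError: 'float' object has no attribute 'round'
```

```bash
sed -i 's/^def state/def state_/;' h.py; cat >> h.py <<'E'
def state():
    o=get_obs();q=o["eef_pos"][:2]-C;f=np.array(o["force"])
    print("t %.3f r %.1f s %.1f z %.1f Fu %.2f Fv %.2f Fz %.2f w %.1f"%(o["clock"],q@U,q@V,o["eef_pos"][2],f[:2]@U,f[:2]@V,f[2],o["gripper_width"]))
E
python3 - <<'E'
from h import *
state();im=meas(3);state()
b=cv2.imread("pics/top0.png")[:,:,::-1].copy();print(yaw(b))
cv2.imwrite("pics/top2.png",im[:,:,::-1])
E
```

```text
t 9.375 r 229.1 s 0.9 z 162.4 Fu -0.10 Fv 0.73 Fz -2.36 w 24.0
[  9.375   -1.2199 266.       0.9414]
[  9.425   -1.1364 265.       0.9409]
[  9.475   -1.055  263.       0.9417]
t 9.525 r 229.0 s 1.2 z 162.5 Fu -0.41 Fv 0.21 Fz -3.04 w 23.9
(np.float64(0.553617446021804), 257, np.float64(0.941146954315065))
```

```bash
cat >> h.py <<'E'
def hsup(y): p=TH-y; return np.sqrt((175*np.cos(p))**2+(160*np.sin(p))**2)+10
def plan(t0,y0,w,al,rc,deltas,tn,off=31.):
    """rows' ty for deltas after time tn; None = keep rc"""
    out=[]
    for i,d in enumerate(deltas):
        dt=tn+(i+1)/8-t0; te=min(dt,w/al) if al>0 else dt
        y=y0+w*te-.5*al*te*te
        r=rc if d is None else hsup(y)+off-d
        out.append(round(-(r-rc)/150,3))
    return out
E
python3 - <<'E'
from h import *
p,s=np.array([510.853,339.195,59.038]),-.4501372
for a,b in(([0,0,-.9],0),([-.776,.115,0],0),([-.776,.115,0],0),([-.777,.116,0],-.343),([-.12,0,.213],0),([-.647,-.64,0],0)): p,s=app(p,s,a,b)
q=p[:2]-C;print("cmd",p,s,"r",q@U,"s",q@V)
print(plan(9.475,-1.055,1.65,.06,q@U,[None,None,-8,-5,-3,-1,0.5,1.5,2.5,3.2],9.525))
E
```

```text
cmd [ 395.41082853 -147.43226616  162.088     ] 0.6274290801812991 r 228.11796607647042 s -0.06441160077282482
[np.float64(-0.0), np.float64(-0.0), np.float64(0.096), np.float64(0.096), np.float64(0.09), np.float64(0.088), np.float64(0.087), np.float64(0.091), np.float64(0.102), np.float64(0.117)]
```

Call:
apply_moves(plan=[[[0,0,0.2],[0,0,0],-1],[[0,0,0.367],[0,0,0],-1],[[0,0.05,0.367],[0,0,0],-1],[[0,0.08,0.367],[0,0,0],-1],[[0,0.09,0.367],[0,0,0],-1],[[0,0.088,0.367],[0,0,0],-1],[[0,0.087,0.367],[0,0,0],-1],[[0,0.091,0.367],[0,0,0],-1],[[0,0.102,0.367],[0,0,0],-1],[[0,0.117,0.367],[0,0,0],-1]])

```text
clock: 10.78
eef_pos: [409.5, -137.1, 107.0]
tool_rot: [-0.0, 0.454, 0.891, -0.0]
force: [-1.1, -1.5, -2.0]
gripper_width: 23.9
grip_force: 30.0
```

```bash
python3 - <<'E'
from h import *
state();im=meas(1);state()
rc=228.118-.117*150;y=yaw(im)[0]
print("rc",rc,"delta at t0",hsup(y)+31-rc)
cv2.imwrite("pics/top3.png",im[:,:,::-1])
E
```

```text
t 10.775 r 210.7 s -0.1 z 107.0 Fu 1.72 Fv 0.57 Fz -2.01 w 23.9
[ 10.775    1.1456 244.       0.9479]
t 10.825 r 210.3 s -0.0 z 107.0 Fu 0.38 Fv -0.48 Fz -2.50 w 23.5
rc 210.56799999999998 delta at t0 1.884778360651751
```

```bash
cat >> h.py <<'E'
yaw0=yaw
def yaw(im):
    c=calibration("top");H=cv2.cvtColor(im,cv2.COLOR_RGB2HSV)
    m=cv2.inRange(H,(10,90,60),(32,255,255))
    h,w=m.shape;g=np.stack(np.meshgrid(np.arange(w),np.arange(h)),-1).reshape(-1,2)[m.ravel()>0]
    q=onz(c,g,142)[:,:2]-C;r=np.hypot(*q.T);q=q[(r>110)&(r<140)]
    a=yaw0(im)[0]
    if np.cos(a-TH)>0: a+=np.pi
    for _ in range(3):
        z=np.exp(1j*np.arctan2(q[:,1],q[:,0]));k=np.abs(np.angle(z*np.exp(-1j*a)))<.42;a=np.angle(z[k].mean())
    return (a+np.pi/2)%np.pi-np.pi/2,int(k.sum()),abs(z[k].mean())
E
python3 - <<'E'
from h import *
for f in("top0","top2","top3"): print(f,yaw(cv2.imread(f"pics/{f}.png")[:,:,::-1].copy()))
t=10.775;y=yaw(cv2.imread("pics/top3.png")[:,:,::-1].copy())[0]
print(plan(t,y,1.6,.12,210.568,[3]+[4]+[4.6]*8,10.825))
print(hsup(y)+31-210.568)
E
```

```text
top0 (np.float64(0.5558409998356773), 127, np.float64(0.9850743625321393))
top2 (np.float64(-1.0523118166572125), 127, np.float64(0.9853141812316066))
top3 (np.float64(1.1327809778272568), 129, np.float64(0.9852491266467177))
[np.float64(0.032), np.float64(0.058), np.float64(0.079), np.float64(0.09), np.float64(0.094), np.float64(0.091), np.float64(0.081), np.float64(0.066), np.float64(0.049), np.float64(0.031)]
2.045189337773081
```

Call:
apply_moves(plan=[[[0,0.032,0],[0,0,0],-1],[[0,0.058,0],[0,0,0],-1],[[0,0.079,0],[0,0,0],-1],[[0,0.09,0],[0,0,0],-1],[[0,0.093,0],[0,0,0],-1],[[0,0.09,0],[0,0,0],-1]])

```text
clock: 11.58
eef_pos: [420.5, -129.2, 107.0]
tool_rot: [-0.0, 0.454, 0.891, -0.0]
force: [-2.0, -1.2, -1.9]
gripper_width: 23.9
grip_force: 30.0
```

```bash
cat > m.py <<'E'
import sys
from h import *
rc=float(sys.argv[1]);w=float(sys.argv[2]);al=float(sys.argv[3]);ds=[float(x) for x in sys.argv[4].split(",")]
state();t=get_obs()["clock"];im=get_image("top");y=yaw(im);state();tn=get_obs()["clock"]
print("yaw",y,"delta",hsup(y[0])+31-rc)
print([float(v) for v in plan(t,y[0],w,al,rc,ds,tn)])
E
python3 m.py $(python3 -c "print(210.568-.09*150)") 1.58 .13 4.6,4.6,4.6,4.6,4.6,4.6,4.6,4.6,4.6,4.6
```

```text
t 11.575 r 197.1 s -0.1 z 107.0 Fu 2.31 Fv -0.14 Fz -1.90 w 23.9
t 11.625 r 197.3 s -0.0 z 107.0 Fu 3.64 Fv -0.34 Fz -3.26 w 24.0
yaw (np.float64(-0.7285102060708357), 128, np.float64(0.9850519245339178)) delta 4.638458353246477
[-0.018, -0.036, -0.055, -0.073, -0.086, -0.094, -0.095, -0.091, -0.08, -0.066]
```

Call:
apply_moves(plan=[[[0,-0.018,0],[0,0,0],-1],[[0,-0.036,0],[0,0,0],-1],[[0,-0.055,0],[0,0,0],-1],[[0,-0.073,0],[0,0,0],-1],[[0,-0.086,0],[0,0,0],-1],[[0,-0.094,0],[0,0,0],-1],[[0,-0.095,0],[0,0,0],-1],[[0,-0.091,0],[0,0,0],-1]])

```text
clock: 12.62
eef_pos: [409.4, -137.3, 107.0]
tool_rot: [-0.0, 0.454, 0.891, -0.0]
force: [-2.7, -2.6, -2.7]
gripper_width: 24.0
grip_force: 30.0
```

```bash
python3 m.py $(python3 -c "print(197.068+.091*150)") 1.45 .13 4.6,4.6,4.6,4.6,4.6,4.6,4.6,4.6,4.6,4.6
```

```text
t 12.625 r 210.8 s -0.1 z 107.0 Fu 3.69 Fv 0.57 Fz -2.67 w 24.0
t 12.675 r 210.7 s -0.1 z 107.0 Fu 3.51 Fv 0.26 Fz -2.70 w 23.6
yaw (np.float64(0.7236711053492644), 132, np.float64(0.9849824445692718)) delta 5.151809939855525
[0.007, 0.02, 0.036, 0.053, 0.069, 0.083, 0.092, 0.095, 0.093, 0.086]
```

```bash
cat > m.py <<'E'
import sys
from h import *
from scipy.optimize import brentq
I=.18
def sim(t0,y,w,ts,F):
    dt=.005;t=t0;out=[]
    for T in ts:
        while t<T-1e-9:
            dh=(hsup(y+1e-4)-hsup(y-1e-4))/2e-4/1000
            fr=.008+.002*abs(w)+.04*F*.17
            w1=w+dt*(-fr*np.sign(w)-F*dh)/I
            if w*w1<0: w1=0
            y+=dt*(w+w1)/2;w=w1;t+=dt
        out.append((y,w))
    return out
def run(tp,yp,rc,d=4.6,n=10,F=3.4,look=True):
    if look:
        state();t=get_obs()["clock"];im=get_image("top");y=yaw(im)[0];state();tn=get_obs()["clock"]
    else: t,y,tn=look_
    while y<yp-.3: y+=np.pi
    f=lambda w:sim(tp,yp,w,[t],F)[0][0]-y
    try: wp=brentq(f,.2,2.5);w=sim(tp,yp,wp,[t],F)[0][1]
    except Exception: w=(y-yp)/(t-tp)
    S=sim(t,y,w,tn+np.arange(1,n+1)/8,F)
    print("t,y",t,round(y,4),"delta",hsup(y)+31-rc,"w",w)
    print([float(round(-(hsup(a)+31-d-rc)/150,3)) for a,_ in S],"w end",[float(round(b,2)) for _,b in S])
    json.dump([t,y],open("last.json","w"))
if __name__=="__main__":
    tp,yp=json.load(open("last.json"))
    run(tp,yp,float(sys.argv[1]),d=float(sys.argv[2]) if len(sys.argv)>2 else 4.6)
E
echo '[11.575,-0.7285]' > last.json
python3 - <<'E'
import m
m.look_=(12.625,.7237,12.675)
print(m.sim(11.575,-.7285,1.55,[12.625],3.4))
m.run(11.575,-.7285,197.068+13.65,look=False)
E
```

```text
[(np.float64(0.673166760543962), np.float64(1.1559908888153079))]
t,y 12.625 0.7237 delta 5.15173123517485 w 1.2112019964728702
[0.004, 0.014, 0.027, 0.041, 0.057, 0.071, 0.083, 0.091, 0.095, 0.094] w end [1.2, 1.2, 1.2, 1.21, 1.23, 1.24, 1.24, 1.24, 1.22, 1.2]
```

Call:
apply_moves(plan=[[[0,0.001,0],[0,0,0],-1],[[0,0.01,0],[0,0,0],-1],[[0,0.023,0],[0,0,0],-1],[[0,0.037,0],[0,0,0],-1],[[0,0.053,0],[0,0,0],-1],[[0,0.067,0],[0,0,0],-1],[[0,0.079,0],[0,0,0],-1],[[0,0.087,0],[0,0,0],-1]])

```text
clock: 13.68
eef_pos: [420.2, -129.5, 107.0]
tool_rot: [-0.0, 0.454, 0.891, 0.0]
force: [-2.7, -1.2, -2.4]
gripper_width: 24.1
grip_force: 30.0
```

```bash
python3 m.py $(python3 -c "print(210.718-.087*150)") 4.0
```

```text
t 13.675 r 197.5 s -0.1 z 107.0 Fu 2.94 Fv -0.62 Fz -2.41 w 24.1
t 13.725 r 197.5 s -0.0 z 107.1 Fu 2.80 Fv 0.15 Fz -2.23 w 24.3
t,y 13.675 1.9862 delta 4.031543241551873 w 1.2238287492486966
[0.004, 0.002, -0.004, -0.014, -0.025, -0.037, -0.049, -0.06, -0.069, -0.077] w end [1.2, 1.17, 1.14, 1.09, 1.03, 0.98, 0.92, 0.86, 0.81, 0.75]
```

Call:
apply_moves(plan=[[[0,0.004,0],[0,0,0],-1],[[0,0.002,0],[0,0,0],-1],[[0,-0.004,0],[0,0,0],-1],[[0,-0.014,0],[0,0,0],-1],[[0,-0.025,0],[0,0,0],-1],[[0,-0.037,0],[0,0,0],-1],[[0,-0.049,0],[0,0,0],-1],[[0,-0.06,0],[0,0,0],-1]])

```text
clock: 14.72
eef_pos: [412.7, -134.9, 107.0]
tool_rot: [0.0, 0.454, 0.891, 0.0]
force: [-2.2, -1.4, -3.0]
gripper_width: 24.1
grip_force: 30.0
```

```bash
python3 m.py $(python3 -c "print(197.668+.06*150)") 4.0
```

```text
t 14.725 r 206.8 s -0.0 z 107.0 Fu 2.60 Fv -0.17 Fz -2.96 w 24.1
t 14.775 r 207.0 s -0.1 z 107.0 Fu 2.64 Fv -0.39 Fz -2.25 w 24.1
t,y 14.725 3.0963 delta 3.6529552523199413 w 0.8410183537069168
[-0.011, -0.018, -0.024, -0.028, -0.032, -0.034, -0.035, -0.036, -0.035, -0.034] w end [0.76, 0.71, 0.67, 0.62, 0.58, 0.55, 0.52, 0.5, 0.48, 0.46]
```

```bash
python3 - <<'E'
import m,numpy as np
from scipy.optimize import brentq
f=lambda w:m.sim(13.675,1.9862,w,[14.725],2.8)[0][0]-3.0963
w=brentq(f,.5,2);w=m.sim(13.675,1.9862,w,[14.725],2.8)[0][1]
S=m.sim(14.725,3.0963,w,14.775+np.arange(1,11)/8,2.5)
print(w,[(round(-(m.hsup(a)+31-d-206.668)/150,3),round(b,2)) for (a,b),d in zip(S,[3.7,3.5,3.4]+[3.4]*7)])
E
```

```text
0.8745902066625799 [(np.float64(-0.013), np.float64(0.82)), (np.float64(-0.022), np.float64(0.78)), (np.float64(-0.029), np.float64(0.74)), (np.float64(-0.034), np.float64(0.71)), (np.float64(-0.037), np.float64(0.68)), (np.float64(-0.039), np.float64(0.66)), (np.float64(-0.04), np.float64(0.64)), (np.float64(-0.039), np.float64(0.62)), (np.float64(-0.037), np.float64(0.61)), (np.float64(-0.034), np.float64(0.6))]
```

Call:
apply_moves(plan=[[[0,-0.012,0],[0,0,0],-1],[[0,-0.021,0],[0,0,0],-1],[[0,-0.028,0],[0,0,0],-1],[[0,-0.033,0],[0,0,0],-1],[[0,-0.037,0],[0,0,0],-1],[[0,-0.039,0],[0,0,0],-1],[[0,-0.04,0],[0,0,0],-1],[[0,-0.039,0],[0,0,0],-1]])

```text
clock: 15.78
eef_pos: [408.1, -138.3, 107.1]
tool_rot: [0.0, 0.454, 0.891, 0.0]
force: [-1.8, -1.2, -2.9]
gripper_width: 23.6
grip_force: 30.0
```

```bash
sed -i 's/F=3.4,look/F=2.6,look/' m.py; python3 m.py $(python3 -c "print(206.668+.039*150)") 3.7
```

```text
t 15.775 r 212.5 s -0.0 z 107.1 Fu 2.18 Fv -0.06 Fz -2.94 w 23.6
t 15.825 r 212.4 s -0.0 z 107.1 Fu 2.39 Fv -0.15 Fz -1.57 w 24.1
t,y 15.775 3.9282 delta 3.1250549590693595 w 0.6932545982008192
[0.009, 0.014, 0.02, 0.026, 0.034, 0.042, 0.051, 0.06, 0.069, 0.077] w end [0.68, 0.68, 0.68, 0.68, 0.69, 0.69, 0.7, 0.71, 0.72, 0.72]
```

Call:
apply_moves(plan=[[[0,0.006,0],[0,0,0],-1],[[0,0.013,0],[0,0,0],-1],[[0,0.02,0],[0,0,0],-1],[[0,0.026,0],[0,0,0],-1],[[0,0.034,0],[0,0,0],-1],[[0,0.042,0],[0,0,0],-1],[[0,0.051,0],[0,0,0],-1],[[0,0.06,0],[0,0,0],-1],[[0,0.069,0],[0,0,0],-1]])

```text
clock: 16.95
eef_pos: [416.4, -132.2, 107.0]
tool_rot: [-0.0, 0.454, 0.891, -0.0]
force: [-3.3, -1.1, -2.3]
gripper_width: 23.6
grip_force: 30.0
```

```bash
python3 m.py $(python3 -c "print(212.518-.069*150)") 4
```

```text
t 16.950 r 202.1 s -0.1 z 107.0 Fu 3.28 Fv -1.03 Fz -2.31 w 23.6
t 17.000 r 202.0 s -0.0 z 107.0 Fu 2.82 Fv 0.40 Fz -1.82 w 24.1
t,y 16.95 4.6938 delta 4.438430976679257 w 0.6782717270722016
[0.008, 0.016, 0.022, 0.027, 0.031, 0.033, 0.034, 0.034, 0.032, 0.029] w end [0.69, 0.69, 0.69, 0.69, 0.68, 0.67, 0.66, 0.64, 0.61, 0.58]
```

Call:
apply_moves(plan=[[[0,0.009,0],[0,0,0],-1],[[0,0.018,0],[0,0,0],-1],[[0,0.026,0],[0,0,0],-1],[[0,0.032,0],[0,0,0],-1],[[0,0.037,0],[0,0,0],-1],[[0,0.039,0],[0,0,0],-1],[[0,0.041,0],[0,0,0],-1],[[0,0.041,0],[0,0,0],-1],[[0,0.039,0],[0,0,0],-1],[[0,0.036,0],[0,0,0],-1]])

```text
clock: 18.25
eef_pos: [420.8, -129.0, 107.1]
tool_rot: [0.0, 0.454, 0.891, 0.0]
force: [-2.5, -2.4, -2.8]
gripper_width: 23.8
grip_force: 30.0
```

```bash
sed -i 's/F=2.6,look/F=3.4,look/' m.py; python3 m.py $(python3 -c "print(202.168-.036*150)") 5
```

```text
t 18.250 r 196.7 s -0.0 z 107.1 Fu 3.41 Fv 0.52 Fz -2.84 w 23.8
t 18.300 r 196.8 s -0.1 z 107.0 Fu 3.67 Fv 0.55 Fz -2.83 w 24.1
t,y 18.25 5.4889 delta 4.57406899253715 w 0.5322644701945386
[-0.001, -0.004, -0.007, -0.01, -0.013, -0.016, -0.018, -0.02, -0.022, -0.022] w end [0.48, 0.44, 0.4, 0.35, 0.3, 0.25, 0.2, 0.15, 0.09, 0.04]
```

Call:
apply_moves(plan=[[[0,-0.001,0],[0,0,0],-1],[[0,-0.004,0],[0,0,0],-1],[[0,-0.007,0],[0,0,0],-1],[[0,-0.01,0],[0,0,0],-1],[[0,-0.013,0],[0,0,0],-1],[[0,-0.016,0],[0,0,0],-1],[[0,-0.018,0],[0,0,0],-1],[[0,-0.02,0],[0,0,0],-1]])

```text
clock: 19.3
eef_pos: [418.3, -130.8, 107.1]
tool_rot: [0.0, 0.454, 0.891, -0.0]
force: [-1.8, -2.2, -2.9]
gripper_width: 24.0
grip_force: 30.0
```

```bash
python3 m.py $(python3 -c "print(196.768+.02*150)") 4.6
```

```text
t 19.300 r 199.8 s -0.0 z 107.1 Fu 2.78 Fv 0.72 Fz -2.92 w 24.0
t 19.350 r 199.9 s -0.0 z 107.0 Fu 2.48 Fv 0.32 Fz -1.86 w 24.3
t,y 19.3 5.8696 delta 5.181736973898893 w 0.15447404973101617
[-0.006, -0.006, -0.006, -0.006, -0.006, -0.006, -0.005, -0.004, -0.004, -0.003] w end [0.08, 0.03, -0.01, -0.02, -0.03, -0.04, -0.05, -0.06, -0.07, -0.08]
```

Call:
apply_moves(plan=[[[0,-0.004,0],[0,0,0],-1],[[0,-0.004,0],[0,0,0],-1],[[0,-0.004,0],[0,0,0],-1],[[0,-0.004,0],[0,0,0],-1],[[0,-0.003,0],[0,0,0],-1],[[0,-0.003,0],[0,0,0],-1],[[0,-0.002,0],[0,0,0],-1],[[0,-0.001,0],[0,0,0],-1]])

```text
clock: 20.35
eef_pos: [418.3, -130.9, 107.1]
tool_rot: [0.0, 0.454, 0.891, 0.0]
force: [-2.1, -1.6, -2.6]
gripper_width: 24.1
grip_force: 30.0
```

```bash
python3 m.py $(python3 -c "print(199.768+.15)") 4.6
```

```text
t 20.350 r 199.9 s -0.0 z 107.1 Fu 2.67 Fv 0.09 Fz -2.59 w 24.1
t 20.400 r 199.8 s -0.1 z 107.1 Fu 4.74 Fv 0.04 Fz -2.83 w 23.7
t,y 20.35 5.853 delta 4.812170252501716 w -0.015800742935412962
[-0.001, -0.001, -0.0, 0.0, 0.001, 0.002, 0.002, 0.003, 0.004, 0.005] w end [-0.03, -0.04, -0.05, -0.06, -0.06, -0.07, -0.08, -0.09, -0.09, -0.1]
```

Call:
apply_moves(plan=[[[0,0,0],[0,0,0],-1],[[0,0,0],[0,0,0],-1],[[0,0,0],[0,0,0],-1],[[0,0,0],[0,0,0],-1],[[0,0.001,0],[0,0,0],-1],[[0,0.001,0],[0,0,0],-1],[[0,0.002,0],[0,0,0],-1],[[0,0.002,0],[0,0,0],-1],[[0,0.003,0],[0,0,0],-1],[[0,0.003,0],[0,0,0],-1]])

```text
clock: 21.65
eef_pos: [418.6, -130.6, 107.1]
tool_rot: [0.0, 0.454, 0.891, 0.0]
force: [-2.6, -0.7, -2.9]
gripper_width: 23.7
grip_force: 30.0
```

```bash
python3 m.py $(python3 -c "print(199.918-.45)") 4.2
```

```text
t 21.650 r 199.5 s -0.0 z 107.1 Fu 2.50 Fv -0.95 Fz -2.85 w 23.7
t 21.700 r 199.4 s -0.0 z 107.1 Fu 2.62 Fv -0.11 Fz -2.87 w 23.9
t,y 21.65 5.7153 delta 3.6208852919419883 w -0.10594235676282557
[0.005, 0.006, 0.007, 0.008, 0.009, 0.009, 0.01, 0.011, 0.012, 0.012] w end [-0.11, -0.11, -0.11, -0.11, -0.11, -0.11, -0.11, -0.11, -0.1, -0.1]
```

Call:
apply_moves(plan=[[[0,0.002,0],[0,0,0],-1],[[0,0.003,0],[0,0,0],-1],[[0,0.004,0],[0,0,0],-1],[[0,0.005,0],[0,0,0],-1],[[0,0.006,0],[0,0,0],-1],[[0,0.007,0],[0,0,0],-1],[[0,0.008,0],[0,0,0],-1],[[0,0.009,0],[0,0,0],-1],[[0,0.01,0],[0,0,0],-1],[[0,0.01,0],[0,0,0],-1]])

```text
clock: 22.95
eef_pos: [419.8, -129.7, 107.0]
tool_rot: [-0.0, 0.454, 0.891, -0.0]
force: [-2.6, -0.9, -1.7]
gripper_width: 24.1
grip_force: 30.0
```

```bash
python3 m.py $(python3 -c "print(199.468-1.5)") 4.2
```

```text
t 22.950 r 198.0 s -0.1 z 107.0 Fu 2.62 Fv -0.82 Fz -1.66 w 24.1
t 23.000 r 198.0 s -0.1 z 107.0 Fu 3.09 Fv 0.53 Fz -2.21 w 23.8
t,y 22.95 5.6641 delta 4.610040527450877 w -0.03939991307530334
[-0.002, -0.002, -0.002, -0.001, -0.001, -0.001, -0.001, -0.0, -0.0, 0.0] w end [-0.04, -0.04, -0.04, -0.04, -0.04, -0.04, -0.03, -0.03, -0.03, -0.03]
```

Call:
apply_moves(plan=[[[0,0,0],[0,0,0],-1],[[0,0,0],[0,0,0],-1],[[0,0,0],[0,0,0],-1],[[0,0,0],[0,0,0],-1],[[0,0,0],[0,0,0],-1],[[0,0,0],[0,0,0],-1],[[0,0,0],[0,0,0],-1],[[0,0,0],[0,0,0],-1],[[0,0,0],[0,0,0],-1],[[0,0,0],[0,0,0],-1]])

```text
clock: 24.25
eef_pos: [419.8, -129.7, 107.0]
tool_rot: [-0.0, 0.454, 0.891, 0.0]
force: [-3.4, -1.1, -2.2]
gripper_width: 23.7
grip_force: 30.0
```

Call:
apply_moves(plan=[[[0,0,0],[0,0,0],-1],[[0,0,0],[0,0,0],-1],[[0,0,0],[0,0,0],-1],[[0,0,0],[0,0,0],-1],[[0,0,0],[0,0,0],-1],[[0,0,0],[0,0,0],-1],[[0,0,0],[0,0,0],-1],[[0,0,0],[0,0,0],-1],[[0,0,0],[0,0,0],-1],[[0,0,0],[0,0,0],-1]])

```text
clock: 25.5
eef_pos: [419.8, -129.7, 107.0]
tool_rot: [-0.0, 0.454, 0.891, -0.0]
force: [-2.9, -1.5, -2.1]
gripper_width: 24.2
grip_force: 30.0
```

```bash
python3 m.py 197.968; python3 - <<'E'
from h import *
im=meas(6);state()
s=get_image("side")[:,:,::-1];t=im[:,:,::-1]
c=np.zeros((400,800,3),np.uint8);c[:,:400]=cv2.resize(s[140:290,250:400],(400,400));c[:,400:]=cv2.resize(t[120:300,250:430],(400,400))
cv2.imwrite("pics/end.png",c)
E
```

```text
t 25.500 r 198.0 s -0.0 z 107.0 Fu 3.25 Fv -0.46 Fz -2.07 w 24.2
t 25.550 r 198.0 s -0.1 z 107.0 Fu 3.79 Fv -0.71 Fz -1.79 w 23.8
t,y 25.5 5.6636 delta 4.605529870139492 w -0.0001888860887255816
[-0.0, -0.0, -0.0, 0.0, 0.0, 0.0, 0.0, 0.0, 0.0, 0.0] w end [-0.0, -0.0, -0.0, -0.0, -0.0, -0.0, -0.0, -0.0, -0.0, -0.0]
[ 25.55    -0.6212 130.       0.9847]
[ 25.6     -0.6232 131.       0.9845]
[ 25.65    -0.6233 128.       0.9846]
[ 25.7     -0.6212 130.       0.9847]
[ 25.75    -0.6181 132.       0.9846]
[ 25.8     -0.618  130.       0.9846]
t 25.850 r 198.0 s -0.0 z 107.0 Fu 3.83 Fv -0.26 Fz -3.30 w 23.8
```

View pics/end.png

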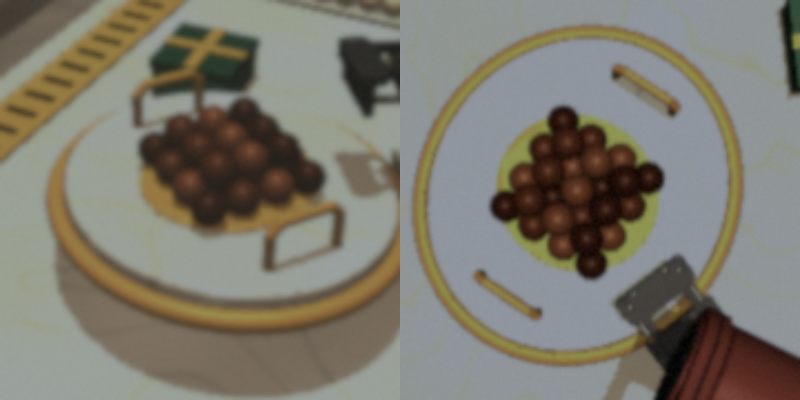

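The platter is at rest (yaw steady at about 5.663 rad) with the truffles in place. The gripper holds the wiper against the rim at crop (670,320), pressing with about 3.4 N.

```bash
python3 -c "
from plant import *
print(hand_in())"
```

```text
the job is handed in; nothing more can be done
None
```

I gripped the wiper, pushed the stand to about 1.65 rad/s by one handle, and wiped at one place at roughly 2–4 N (by readings between moves) until it stopped after a slight roll-back; I handed in at about 26 s with the wiper resting on the rim at about 3.4 N.

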